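# Zero the coil winder's turns counter and hold the wire guide in the start notch

## Task

Get the coil winder ready for a new coil: first turn the turns counter on the headstock back to its zero stop, then slide the wire guide along its rail by the thumb grip until its ball clicks into the notch of the start stop, without running on past it. Finish while still holding: keep the thumb grip pinched between the fingers with the guide sitting in the notch. Leave the crank and everything else on the bench as they are.

Things in the scene. Friction and masses are not known exactly. Their poses are not given: they have to be found in the camera images.
- winder: Hand coil winder fixed to the bench: grey base plate (x -130..110, y -180..180 mm), green headstock (+y end) and tailstock, white bobbin between them (top 98 mm up), guide rail of two steel rods in front of it. Origin on the bench surface; x points away from the front (rail) side, y along rail and spindle towards the headstock, z up. Place and yaw differ each time.
- counter (a joint): Turns counter on the headstock: angle (rad) of its black bar knob (46 x 14 mm, 32 mm tall), turned clockwise seen from above from its zero stop. Turn it counter-clockwise to go back; at 0 it meets a firm stop, its red pointer at the wide red mark at the front (winder -x) of the white 72 mm dial. Light (0.04 N m), stays where left; starts at 0.6 to 1.45.
- counter_grip (a point): Height to grip the counter knob: on its vertical axis, 23 mm above the dial, 9 mm below the knob's top, 136 mm above the bench; winder x 35, y 135 mm. Turns with the knob: x runs along the bar (red pointer at -x), y across the two flat faces to be gripped (14 mm apart).
- guide (a joint): Wire guide, a blue carriage (60 mm across the rail, 46 mm along it, its top 56 mm above the bench) sliding on the rods with 1 to 2 N of friction. Position along the rail in m: 0 at the tailstock end, growing towards the headstock (winder +y) up to 0.22. It starts at 0 to 0.035, on the tailstock side of the start notch.
- guide_grip (a point): Centre of the upright thumb grip on the wire guide: a ribbed black rubber block 16 mm thick along the rail, 30 mm across it, 42 mm tall (21 mm above and below this point), 80 mm above the bench, at winder x -75 mm. Axes as the winder's: y along the rail. A brass pulley stands 45 mm behind it (+x), top 76 mm up.
- grip_left: The half of the thumb grip towards the headstock (winder +y), 8 mm thick along the rail; origin at the foot of this half.
- grip_right: The half of the thumb grip towards the tailstock (winder -y), 8 mm thick along the rail; origin at the foot of this half.
- start_stop: Start stop: a brass block 44 mm long along the rail, clamped between the rods under the guide's path at winder y -10 to +55 mm (differs each time, does not move). Origin at the middle of its notch, 32 mm above the bench, at winder x -75 mm; axes as the winder's. The guide sits in the notch when the thumb grip and this origin are level along the rail (winder y).
- pointer (a point): Top of the red index blade (3 mm thick) of the start stop, beside the rail on the front side, 44 mm in front (-x) of the notch and level with it along the rail, 50 mm above the bench. The white line on the blue guide stands at it when the guide is in the notch.
- ball (a joint): Spring-loaded steel ball (10 mm) under the middle of the guide: how far it is pushed up, in m; free 0. It climbs a gentle ramp from 22 to 10 mm before the notch (the guide then drags with about 5 N), runs on a flat (0.0022, 3 to 4 N), then drops into the 8 mm wide notch (0.0002): from 3 mm short of the middle the drag is gone, it even draws the guide on. Pushing it out takes about 12 N.
- crank (a joint): Hand crank beyond the headstock: angle of the spindle in rad, 0 with the handle hanging straight down; starts within 1 rad of that, turns with light friction.
- crank_handle (a point): Middle of the crank's black handle (18 mm across, 42 mm long, along the winder's y), 47 mm from the spindle's axis, beyond the headstock at winder y 214 mm.
- red_meter: Bystander: a red hand-held multimeter, 180 x 84 x 42 mm, lying on its back; origin at the centre of its underside.
- yellow_meter: Bystander: a yellow hand-held multimeter, 200 x 94 x 48 mm, lying on its back; origin at the centre of its underside.
- remote: Bystander: a black remote control, 205 x 48 x 20 mm; origin at the centre of its underside.
- screwdriver: Bystander: an orange-handled screwdriver, 200 mm long, lying flat.
- cutters: Bystander: side cutters with one red and one blue handle, 120 mm long, lying flat; origin at the centre of its underside.
- spare_bobbin: Bystander: an empty white bobbin, 50 mm across and 40 mm high, standing in front of the winder; origin at the centre of its underside.
- wire_spool: Bystander: a spool of copper wire, 62 mm across and 60 mm high, standing behind the winder; origin at the centre of its underside.
- board: Bystander: a small brown circuit board with parts on it, 62 x 46 mm and 15 mm high, lying in front of the winder; origin at the centre of its underside.

How it is judged:
By the outcome, as a careful person would: the job done as asked, in the order asked, and still so for the second after the job is handed in, while the arm keeps its last pose, push and grip.
It also fails if it takes over 67 s, if anything falls off the work surface, if the arm or the gripper's body presses on something with over 40 N, if the wrist force passes 120 N, or if a joint passes its speed limit or range.

## Robot

A 7-joint arm with a two-finger parallel gripper is mounted at the origin on the work surface. World frame = base frame: x ahead of the robot, y to its left, z up, the work surface at z = 0. Lengths are in m, angles in rad, forces in N, time in s.
With the tool pointing down it reaches from about 0.425 to 1.025 m from the base axis. Payload 3.6 kg.
Tool frame: the origin (TCP) lies midway between the tips of the shut fingers; the grasp point (between the pads) lies 19 mm behind it (bot.hold_point_z is the distance from the TCP to the grasp point, in m); z points along the fingers, y is the direction in which the jaws open and shut (so a half turn about z gives the same grasp; the last joint's range is limited). The gripper opens to 85 mm and grips with 20 to 120 N. Pads are 22 mm wide; open, the fingers measure 114 mm over their backs; the gripper's body (76 mm by 85 mm) begins 54 mm behind the grasp point. The pads swing forward as they close: fully open they stand 13 mm farther back than shut.
Start: joints at [-1.202, 0.591, 0.048, 1.609, -0.033, 0.943, -0.034], TCP at [0.323, 0.649, 0.231] pointing down, gripper open.
Joint ranges: [-2.69, 2.69], [-0.47, 2.24], [-1.27, 1.36], [0.19, 2.51], [-1.53, 4.68], [0.08, 2.07], [-3.09, 3.09]. Speed limits (rad/s): [2.57, 2.57, 3.14, 3.14, 3.14, 3.14, 3.14].

## Interface

Orientations are given as a unit quaternion [w, x, y, z].
In Python, from station import bot, imaging gives the robot as it stands. The module is installed in compiled form; this text tells all that it offers.
- The arm moves only by the tool jog_arm, never from a script. Its argument "increments" is a list of rows, each a list of 7 numbers: the shift along the world's x, y, z in m, then the turn, a rotation vector about the world's x, y, z in degrees, then the opening, from -1 (shut) to 1 (fully open), so that 0 is half open. A call has exactly 5 rows; each row shifts and turns the commanded pose from where the row before left it; what a row does not reach is not made up. A row lasts 1/8 s, in which the tool goes at most 62.5 mm and 10.7 degrees, less where a joint would pass 70% of its speed; a pose out of reach is approached as far as the arm can. A call is refused whole if a number of a shift passes 0.0625 or a number of a turn 10.7, either way. A call with a gripper value outside its range is refused whole. The fingers move at their own pace and stop on an object; the grip force is fixed at half the most. Time passes only in rows, so rows that do not move let the fingers close, or fill a call up. It gives the time, the measured TCP pose, the force and the opening at its end, in the units of the state.
- bot.observe(): the state, without advancing time (a new reading comes with each control period).
- imaging.capture(name): name is "scene" or "top"; returns a dict with "pixels" (384x512x3 uint8, blue, green, red), "depth" (384x512 float32, m along the optical axis (not along the pixel's ray), 0 where there is no reading), "camera_matrix" (3x3 intrinsics, pixels), "R" (3x3) and "t" (3): a world point X has camera coordinates R X + t. Camera axes: x right, y down, z forward; pixel columns grow to the right and rows downward; lengths in m; the calibration is good to about 2 mm. A picture is of the moment at which its call begins.
- bot.finish_job(): hands the job in, once; it reports no verdict.
The state is a dict: "time": time; "q": joint angles; "qvel": joint speeds; "effort": joint torques, N m; "tcp_pos": TCP position; "orientation": TCP orientation; "contact_force": force on the tool from outside, world axes, zero at the start; "wrist_torque": the same for the moment, N m; "grip_width": finger opening in m.
Only numpy, scipy, OpenCV 4.12 (cv2) and the standard library are available. Lean on these libraries where they do the work, as an engineer would, in place of code of your own. Each camera call takes 0.05 s, during which the arm holds its last target.

## Working session

There is one attempt and no reset: what is moved stays moved. The work goes in short steps, Python scripts to look and compute and a tool call to move; the robot and the scene stay as the last step left them, time stands still between calls to the robot, and variables do not carry over. Pictures are saved under pics/ and viewed, and the job is handed in when it is done.

Besides the shell and the picture viewer there is one more tool, called after ">>>" as name([rows], argument=value, ...), one row to a line, values as JSON. jog_arm: Moves the arm, as the interface text tells. Its arguments: {"type":"object","properties":{"increments":{"type":"array"}},"required":["increments"]}

```bash
mkdir -p pics; cat > h.py <<'E'
import numpy as np, cv2
from station import bot, imaging
def cap(n,save=None):
    c=imaging.capture(n)
    if save: cv2.imwrite('pics/'+save,cv2.resize(c['pixels'],None,fx=1.5,fy=1.5,interpolation=cv2.INTER_CUBIC))
    return c
def ray(c,u,v):
    K,R,t=c['camera_matrix'],c['R'],c['t']
    d=R.T@np.linalg.inv(K)@np.array([u,v,1.]); o=-R.T@t
    return o,d
def onz(c,u,v,z):
    o,d=ray(c,u,v); return o+d*(z-o[2])/d[2]
def proj(c,X):
    p=c['camera_matrix']@(c['R']@np.asarray(X,float)+c['t']); return p[:2]/p[2]
def cloud(c):
    K,R,t=c['camera_matrix'],c['R'],c['t']; d=c['depth']
    v,u=np.indices(d.shape); p=np.stack([u,v,np.ones_like(u)],-1)@np.linalg.inv(K).T*d[...,None]
    return (p-t)@R
E
python3 - <<'E'
from h import *
for n in('scene','top'):
    c=cap(n,n+'0.png'); np.savez(n+'0.npz',**c); print(n,c['camera_matrix'].tolist(),(-c['R'].T@c['t']).round(3),c['R'].round(2).tolist())
s=bot.observe(); print(s, bot.hold_point_z)
E
```

```text
scene [[367.94362624382086, 0.0, 252.7593447989446], [0.0, 367.94362624382086, 191.04552755433707], [0.0, 0.0, 1.0]] [0.968 0.616 1.162] [[-0.86, 0.52, 0.01], [0.42, 0.7, -0.58], [-0.3, -0.49, -0.82]]
top [[454.57623098782364, 0.0, 249.55054432222235], [0.0, 454.57623098782364, 191.86107577568364], [0.0, 0.0, 1.0]] [ 0.285 -0.011  1.442] [[-0.06, -1.0, 0.0], [-0.98, 0.05, -0.21], [0.21, -0.01, -0.98]]
{'time': 0.1, 'q': array([-1.20251244,  0.59203411,  0.04828415,  1.6096992 , -0.03335043,
        0.94271142, -0.03371599]), 'qvel': array([ 1.41084894e-04, -9.08940734e-04,  8.96356400e-04, -2.51492189e-03,
       -4.61451826e-05,  5.60853674e-04,  3.10990028e-04]), 'effort': array([ 4.76559479e-03, -5.49999475e+01,  1.55305356e+00, -1.98827112e+01,
        9.67364351e-03,  3.79641628e-03, -6.51405841e-06]), 'tcp_pos': array([0.32265406, 0.64840458, 0.23024792]), 'orientation': array([-2.03448878e-04,  2.28820834e-01,  9.73468016e-01, -1.00332180e-03]), 'contact_force': array([ 0.4211706 , -0.14903658, -0.83149523]), 'wrist_torque': array([ 0.07979266, -0.02759613, -0.01692312]), 'grip_width': 0.08546300567704594} 0.0187
```

View pics/scene0.png

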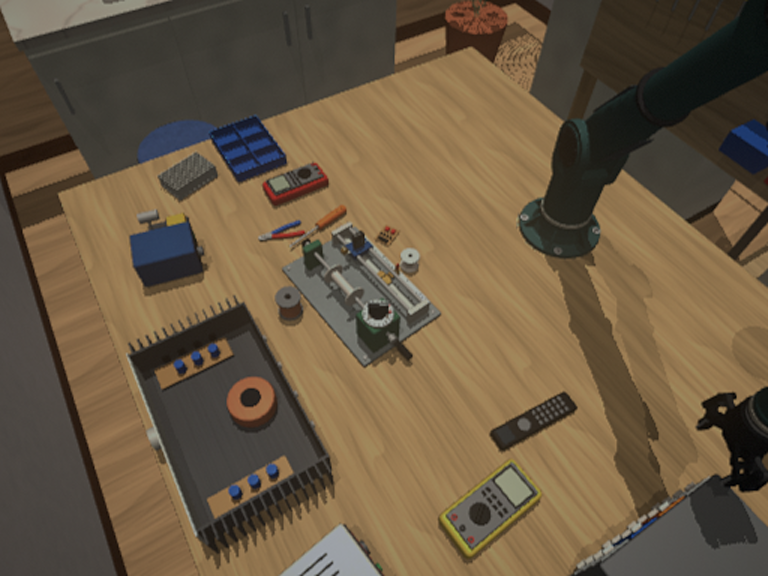

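View pics/top0.png

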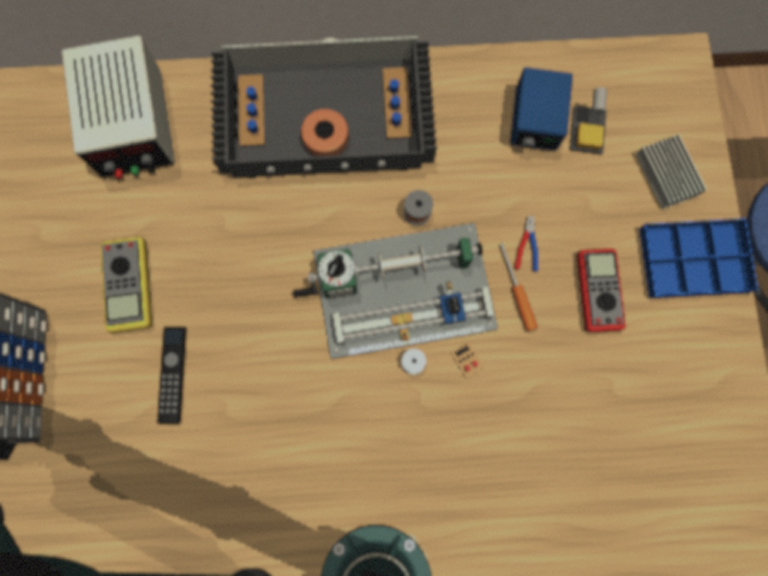

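Scene (768x576): the winder is in the centre, with the headstock dial at ~(378,313) and the blue guide at ~(357,240). In the top view the dial is at ~(337,268), the guide at ~(453,307) and the brass stop at ~(402,319). Next I zoom in on these.

```bash
python3 - <<'E'
from h import *
t=dict(np.load('top0.npz')); s=dict(np.load('scene0.npz'))
a=t['pixels'][140:245,190:340]; cv2.imwrite('pics/topz.png',cv2.resize(a,None,fx=5,fy=5,interpolation=cv2.INTER_CUBIC))
a=s['pixels'][140:250,180:310]; cv2.imwrite('pics/scz.png',cv2.resize(a,None,fx=5,fy=5,interpolation=cv2.INTER_CUBIC))
E
```

```text
(no output)
```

View pics/topz.png

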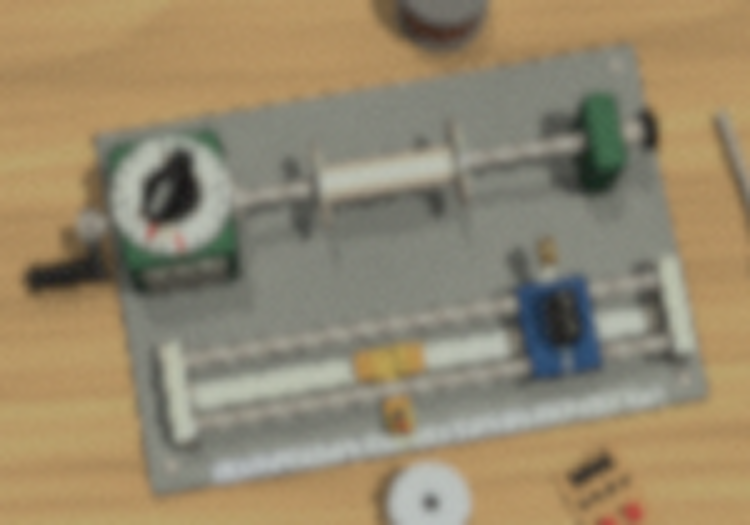

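View pics/scz.png

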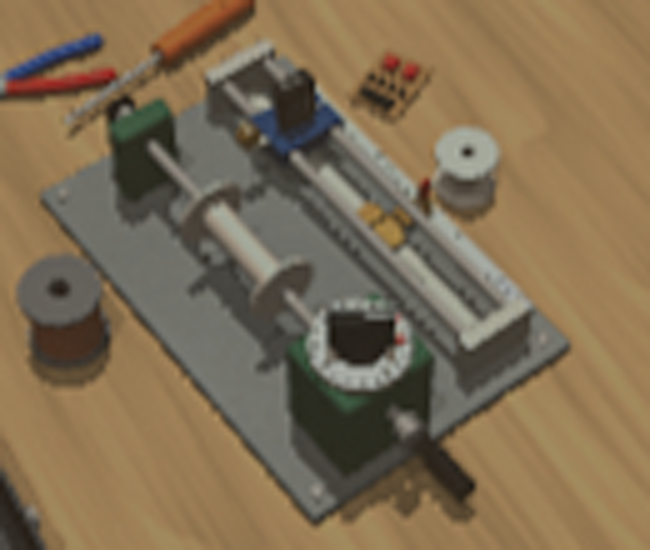

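```bash
python3 - <<'E'
from h import *
t=dict(np.load('top0.npz')); s=dict(np.load('scene0.npz'))
for n,c in(('top',t),('scene',s)):
    P=cloud(c)
    import itertools
    if n=='top': px=[(95,135),(632,45),(705,395),(155,492)]; o=(190,140)
    else: px=[(318,522),(42,198),(None,None),(570,348)]; o=(180,140)
    for z in (0.008,):
      W=[]
      for (a,b),m in zip(px,[(110,180),(110,-180),(-130,-180),(-130,180)]):
        if a is None: continue
        w=onz(c,o[0]+a/5,o[1]+b/5,z); W.append((m,w[:2])); print(n,m,w.round(4))
      A=np.array([m for m,_ in W])/1000.; B=np.array([w for _,w in W])
      a=A-A.mean(0); b=B-B.mean(0)
      yaw=np.arctan2((a[:,0]*b[:,1]-a[:,1]*b[:,0]).sum(),(a*b).sum()); R=np.array([[np.cos(yaw),-np.sin(yaw)],[np.sin(yaw),np.cos(yaw)]])
      T=B.mean(0)-R@A.mean(0); print('yaw',np.degrees(yaw),'T',T, 'res',(B-(A@R.T+T)).round(4).tolist())
    # plate height
    M=(np.abs(P[...,0]-0.6)<.2)&(np.abs(P[...,1])<.25)
    h=np.histogram(P[M][:,2],bins=np.arange(-.004,.03,.002)); print(h[0].tolist())
    img=c['pixels']
    hsv=cv2.cvtColor(img,cv2.COLOR_BGR2HSV).astype(int)
    H,S,V=hsv[...,0],hsv[...,1],hsv[...,2]
    def blobs(name,m,z):
        k,l,st,ce=cv2.connectedComponentsWithStats((m&M).astype(np.uint8))
        for i in range(1,k):
            if st[i,4]>=3: print(n,name,ce[i].round(1),st[i].tolist(),'onz',onz(c,*ce[i],z).round(4),'depthpt',np.median(P[l==i],0).round(4))
    blobs('red',((H<8)|(H>172))&(S>120)&(V>70),.113)
    blobs('blue',(H>100)&(H<125)&(S>110),.056)
    blobs('brass',(H>14)&(H<28)&(S>150)&(V>100),.034)
    blobs('dial',(S<40)&(V>150)&(P[...,2]>.095),.113)
    blobs('dark',(V<60)&(P[...,2]>.07),.101)
E
```

```text
top (110, 180) [0.686  0.0961 0.008 ]
top (110, -180) [ 0.7278 -0.2596  0.008 ]
top (-130, -180) [ 0.4928 -0.2858  0.008 ]
top (-130, 180) [0.4505 0.067  0.008 ]
yaw 6.748784019612006 T [ 0.59920459 -0.09441881] res [[-0.0013, -0.0012], [-0.0018, 0.0006], [0.0016, 0.0027], [0.0016, -0.0021]]
[1719, 2471, 2332, 1528, 844, 614, 935, 1221, 1178, 755, 352, 167, 115, 119, 85, 44]
top red [316.2 242.2] [315, 241, 3, 3, 6] onz [ 0.4119 -0.2159  0.113 ] depthpt [ 0.4215 -0.2312  0.0162]
top red [311.3 245. ] [310, 244, 3, 3, 7] onz [ 0.4045 -0.201   0.113 ] depthpt [ 0.4134 -0.2147  0.0122]
top blue [297.2 205.9] [294, 197, 8, 18, 81] onz [ 0.5325 -0.1758  0.056 ] depthpt [ 0.5319 -0.176   0.0556]
top blue [306.3 206.4] [305, 196, 4, 18, 37] onz [ 0.5295 -0.2038  0.056 ] depthpt [ 0.5242 -0.2041  0.0561]
top dial [224.  178.6] [213, 167, 23, 23, 225] onz [0.6179 0.0445 0.113 ] depthpt [0.6179 0.0461 0.113 ]
top dial [254. 176.] [254, 174, 1, 5, 5] onz [ 0.621  -0.0461  0.113 ] depthpt [ 0.6253 -0.0465  0.0961]
top dark [306. 164.] [306, 163, 1, 3, 3] onz [ 0.653  -0.2075  0.101 ] depthpt [ 0
[... 1664 characters left out ...]
0.6331 0.0646 0.113 ] depthpt [0.6344 0.0639 0.1113]
scene dial [258.3 213.7] [258, 213, 2, 2, 3] onz [0.61   0.0751 0.113 ] depthpt [0.6088 0.076  0.1116]
scene dark [238.5 159.4] [234, 154, 9, 11, 55] onz [ 0.5443 -0.1729  0.101 ] depthpt [ 0.5393 -0.1824  0.0881]
scene dark [202.2 162.5] [202, 161, 2, 4, 4] onz [ 0.6681 -0.229   0.101 ] depthpt [ 0.6626 -0.2473  0.0786]
scene dark [208.2 167.5] [202, 163, 13, 9, 44] onz [ 0.6601 -0.1965  0.101 ] depthpt [ 0.6548 -0.2118  0.0816]
scene dark [251.7 207.2] [246, 203, 13, 10, 107] onz [0.6118 0.035  0.101 ] depthpt [0.6224 0.0522 0.1316]
scene dark [251.1 219.4] [237, 211, 30, 17, 157] onz [0.6385 0.0757 0.101 ] depthpt [0.6439 0.0782 0.0905]
```

```bash
cat >> h.py <<'E'
def tri(c1,p1,c2,p2):
    o1,d1=ray(c1,*p1);o2,d2=ray(c2,*p2)
    k=np.linalg.lstsq(np.c_[d1,-d2],o2-o1,rcond=None)[0]
    a,b=o1+k[0]*d1,o2+k[1]*d2
    return (a+b)/2,np.linalg.norm(a-b)
TH=np.radians(6.74); WX=np.array([np.cos(TH),np.sin(TH)]); WY=np.array([-np.sin(TH),np.cos(TH)])
E
python3 - <<'E'
from h import *
t=dict(np.load('top0.npz')); s=dict(np.load('scene0.npz'))
a=cv2.resize(t['pixels'][160:200,205:245],None,fx=14,fy=14,interpolation=cv2.INTER_CUBIC)
b=cv2.resize(s['pixels'][195:230,230:270],None,fx=14,fy=14,interpolation=cv2.INTER_CUBIC)
cv2.imwrite('pics/d1.png',a);cv2.imwrite('pics/d2.png',b)
a=cv2.resize(t['pixels'][190:230,255:318],None,fx=12,fy=12,interpolation=cv2.INTER_CUBIC)
b=cv2.resize(s['pixels'][145:195,225:275],None,fx=12,fy=12,interpolation=cv2.INTER_CUBIC)
cv2.imwrite('pics/g1.png',a);cv2.imwrite('pics/g2.png',b)
E
```

```text
(no output)
```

View pics/d1.png

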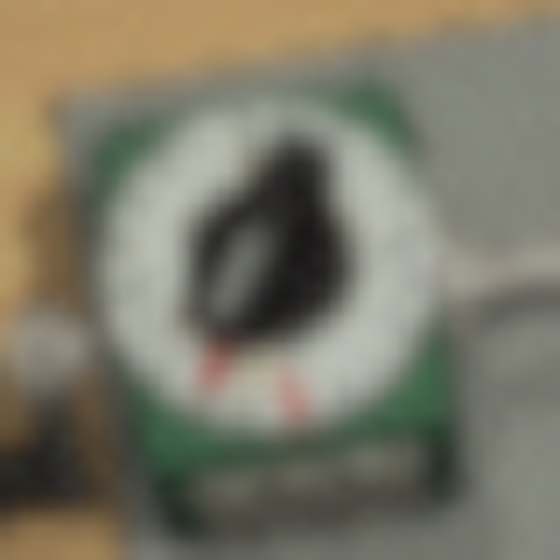

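View pics/d2.png

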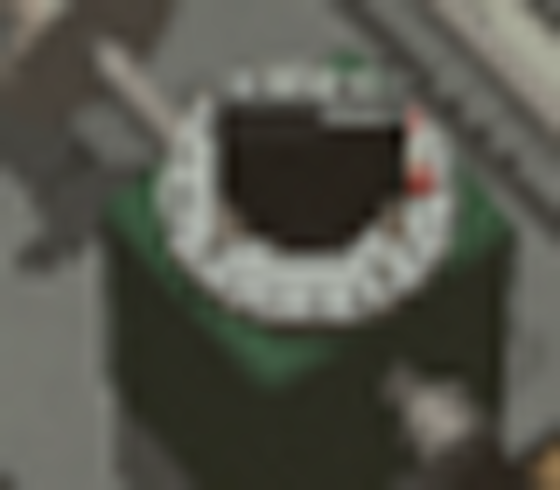

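View pics/g1.png

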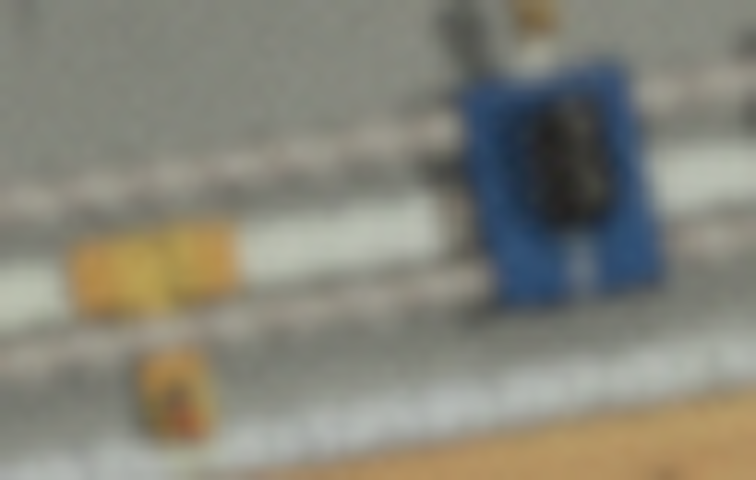

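View pics/g2.png

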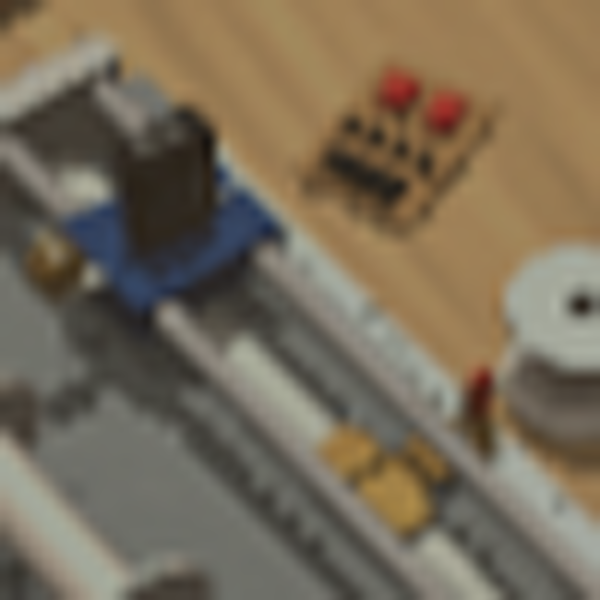

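```bash
python3 - <<'E'
from h import *
t=dict(np.load('top0.npz')); s=dict(np.load('scene0.npz'))
def T(x,y,o,f): return ((x+.5)/f-.5+o[0],(y+.5)/f-.5+o[1])
D1=lambda x,y:T(x,y,(205,160),14); D2=lambda x,y:T(x,y,(230,195),14)
G1=lambda x,y:T(x,y,(255,190),12); G2=lambda x,y:T(x,y,(225,145),12)
wc=lambda p:np.array([ (p[:2]-T0)@WX,(p[:2]-T0)@WY ])*1000
T0=np.array([.599,-.0915])
def sh(n,p): print(n,p.round(4),'w',wc(p).round(1))
c1=onz(t,*D1(271,265),.113);c2=onz(s,*D2(306,194),.113); sh('dial t',c1);sh('dial s',c2);print(tri(t,D1(271,265),s,D2(306,194)))
for n,p,z in(('ptr',D1(215,368),.116),('zero',D1(293,397),.113)):
    w=onz(t,*p,z); d=w-c1; sh(n,w); print('ang from winder -x cw', np.degrees(-np.arctan2(-d[0]*WX[1]*-1*-1+0,1)*0+np.arctan2(d[:2]@WY,-(d[:2]@WX))),np.linalg.norm(d[:2]))
w=onz(s,*D2(420,182),.116);d=w-c2;sh('ptr s',w);print(np.degrees(np.arctan2(d[:2]@WY,-(d[:2]@WX))),np.linalg.norm(d[:2]))
for n,x,y,z in(('guide c',565,186,.056),('line',583,265,.056),('bl0',468,88,.056),('bl1',628,65,.056),('bl2',662,285,.056),('bl3',503,305,.056),('stop',157,269,.034),('blade',180,420,.05)): sh(n,onz(t,*G1(x,y),z))
sh('blade s',onz(s,*G2(482,375),.05)); sh('stop s',onz(s,*G2(375,482),.034));sh('stop notch s',onz(s,*G2(372,475),.032))
for n,x,y in (('bl',150,305),('bl',285,235)): sh(n+' s',onz(s,*G2(x,y),.056))
E
```

```text
dial t [0.6184 0.0448 0.113 ] w [ 35.3 133.1]
dial s [0.6191 0.0453 0.113 ] w [ 36.1 133.5]
(array([0.61874711, 0.04483193, 0.11197151]), np.float64(0.00016394175482378314))
ptr [0.5957 0.0577 0.116 ] w [ 14.2 148.5]
ang from winder -x cw 36.16367965362158 0.026111623954630337
zero [0.5891 0.0414 0.113 ] w [  5.8 133.2]
ang from winder -x cw 0.09580564096103844 0.029532332384296235
ptr s [0.5948 0.0581 0.116 ] w [ 13.4 149.1]
34.40978102408021 0.027505366068336014
guide c [ 0.5345 -0.1897  0.056 ] w [-75.5 -89.9]
line [ 0.5136 -0.1927  0.056 ] w [-96.6 -90.4]
bl0 [ 0.5617 -0.1666  0.056 ] w [-45.9 -70.2]
bl1 [ 0.5655 -0.2086  0.056 ] w [ -47.  -112.4]
bl2 [ 0.5073 -0.2126  0.056 ] w [-105.3 -109.5]
bl3 [ 0.5044 -0.1713  0.056 ] w [-103.3  -68.1]
stop [ 0.5224 -0.0841  0.034 ] w [-75.2  16.3]
blade [ 0.4801 -0.0867  0.05  ] w [-117.5   18.7]
blade s [ 0.4787 -0.0892  0.05  ] w [-119.2   16.4]
stop s [ 0.5236 -0.0805  0.034 ] w [-73.6  19.7]
stop notch s [ 0.5222 -0.0846  0.032 ] w [-75.5  15.9]
bl s [ 0.5575 -0.1636  0.056 ] w [-49.7 -66.7]
bl s [ 0.5057 -0.1663  0.056 ] w [-101.5  -63.4]
```

Both views agree to within a few mm: the dial centre is at (0.6185, 0.045), the knob is about 35° from zero, the guide grip is at winder y ≈ -90 and the notch at ≈ 17. I'm moving over the knob first.

>>> jog_arm([
  [0.02, -0.04, 0, 0, 0, 0, 0],
  [0.02, -0.04, 0, 0, 0, 0, 0],
  [0.02, -0.04, 0, 0, 0, 0, 0],
  [0.02, -0.04, 0, 0, 0, 0, 0],
  [0.02, -0.04, 0, 0, 0, 0, 0],
])

```text
time: 0.72
tcp_pos: [0.4233, 0.4474, 0.2309]
orientation: [-0.0, 0.229, 0.973, -0.0]
contact_force: [0.4, -0.3, -0.2]
grip_width: 0.043
```

>>> jog_arm([
  [0.02, -0.04, 0, 0, 0, 0, 0],
  [0.02, -0.04, 0, 0, 0, 0, 0],
  [0.02, -0.04, 0, 0, 0, 0, 0],
  [0.02, -0.04, 0, 0, 0, 0, 0],
  [0.02, -0.04, 0, 0, 0, 0, 0],
])

```text
time: 1.35
tcp_pos: [0.5233, 0.2476, 0.231]
orientation: [-0.0, 0.229, 0.973, -0.0]
contact_force: [0.2, 0.5, 0.6]
grip_width: 0.0429
```

>>> jog_arm([
  [0.02, -0.04, 0, 0, 0, 0, 0],
  [0.02, -0.04, 0, 0, 0, 0, 0],
  [0.02, -0.04, 0, 0, 0, 0, 0],
  [0.02, -0.04, 0, 0, 0, 0, 0],
  [0.016, -0.04, 0, 0, 0, -2.3, 0],
])

```text
time: 1.98
tcp_pos: [0.6194, 0.0476, 0.2309]
orientation: [-0.0, 0.249, 0.969, -0.0]
contact_force: [0.5, 0.2, 0.5]
grip_width: 0.0427
```

```bash
cat >> h.py <<'E'
def jaw(s=None):
    s=s or bot.observe(); from scipy.spatial.transform import Rotation as R
    w,x,y,z=s['orientation']; M=R.from_quat([x,y,z,w]).as_matrix()
    print('t',round(s['time'],2),'tcp',s['tcp_pos'].round(4),'jaw',round(np.degrees(np.arctan2(M[1,1],M[0,1]))%180,2),'z',M[:,2].round(3),'F',s['contact_force'].round(1),'M',s['wrist_torque'].round(2),'w',round(s['grip_width'],4))
E
python3 -c "from h import *; jaw()"
```

```text
t 1.98 tcp [0.6194 0.0476 0.2309] jaw 61.18 z [-0.  0. -1.] F [0.5 0.2 0.5] M [-0.    0.01  0.01] w 0.0427
```

>>> jog_arm([
  [-0.001, -0.0025, -0.02, 0, 0, 0, 0],
  [0, 0, -0.02, 0, 0, 0, 0],
  [0, 0, -0.02, 0, 0, 0, 0],
  [0, 0, -0.01, 0, 0, 0, 0],
  [0, 0, 0, 0, 0, 0, 0],
])

```text
time: 2.6
tcp_pos: [0.6174, 0.0466, 0.1606]
orientation: [-0.001, 0.248, 0.969, -0.0]
contact_force: [0.7, -0.5, -0.0]
grip_width: 0.0428
```

```bash
python3 - <<'E'
from h import *
jaw()
t=cap('top');s=cap('scene')
a=cv2.resize(t['pixels'][150:210,195:255],None,fx=9,fy=9,interpolation=cv2.INTER_CUBIC)
b=cv2.resize(s['pixels'][160:235,215:290],None,fx=7.2,fy=7.2,interpolation=cv2.INTER_CUBIC)
cv2.imwrite('pics/k1.png',cv2.resize(np.hstack([a,b]),(800,400)))
E
```

```text
t 2.6 tcp [0.6174 0.0466 0.1606] jaw 61.25 z [-0.002 -0.    -1.   ] F [ 0.7 -0.5 -0. ] M [-0.1  -0.01 -0.  ] w 0.0428
```

View pics/k1.png

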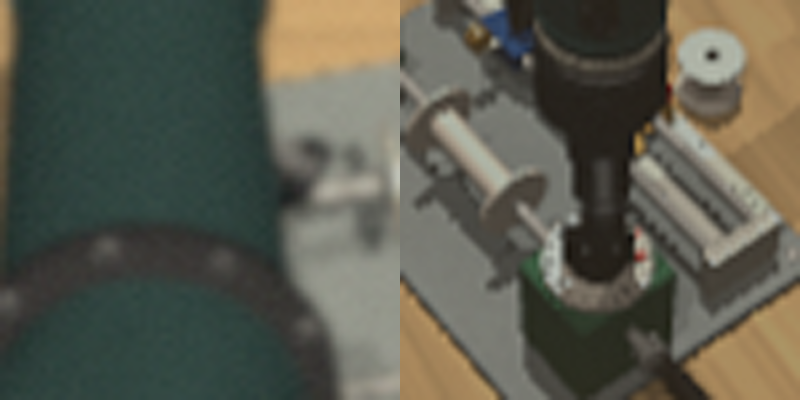

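The top view is blocked by the arm. In the scene view the fingers hang straight above the knob at ~(600,250), so I descend and close.

>>> jog_arm([
  [0.001, -0.001, -0.015, 0, 0, 0, 0],
  [0, 0, -0.015, 0, 0, 0, 0],
  [0, 0, -0.012, 0, 0, 0, 0],
  [0, 0, 0, 0, 0, 0, 0],
  [0, 0, 0, 0, 0, 0, 0],
])

```text
time: 3.32
tcp_pos: [0.6192, 0.0456, 0.1193]
orientation: [0.0, 0.248, 0.969, 0.0]
contact_force: [-0.6, -0.3, 0.2]
grip_width: 0.0426
```

>>> jog_arm([
  [0, 0, 0, 0, 0, 0, -1],
  [0, 0, 0, 0, 0, 0, -1],
  [0, 0, 0, 0, 0, 0, -1],
  [0, 0, 0, 0, 0, 0, -1],
  [0, 0, 0, 0, 0, 0, -1],
])

```text
time: 3.95
tcp_pos: [0.619, 0.0449, 0.12]
orientation: [0.0, 0.249, 0.969, -0.0]
contact_force: [-1.6, -1.2, 6.5]
grip_width: 0.013
```

```bash
python3 -c "from h import *; jaw()"
```

```text
t 3.95 tcp [0.619  0.0449 0.12  ] jaw 61.22 z [ 0.    -0.001 -1.   ] F [-1.6 -1.2  6.5] M [-0.33  0.41  0.02] w 0.013
```

>>> jog_arm([
  [0, 0, 0, 0, 0, 6, -1],
  [0, 0, 0, 0, 0, 6, -1],
  [0, 0, 0, 0, 0, 6, -1],
  [0, 0, 0, 0, 0, 6, -1],
  [0, 0, 0, 0, 0, 4, -1],
])

```text
time: 4.58
tcp_pos: [0.6192, 0.0455, 0.12]
orientation: [0.0, 0.006, 1.0, 0.0]
contact_force: [-1.5, -1.3, 5.0]
grip_width: 0.0129
```

```bash
python3 -c "from h import *; jaw()"
```

```text
t 4.58 tcp [0.6192 0.0455 0.12  ] jaw 89.34 z [ 0.  0. -1.] F [-1.5 -1.3  5. ] M [-0.15  0.31 -0.05] w 0.0129
```

>>> jog_arm([
  [0, 0, 0, 0, 0, 2, -1],
  [0, 0, 0, 0, 0, 2, -1],
  [0, 0, 0, 0, 0, 1, -1],
  [0, 0, 0, 0, 0, 1, -1],
  [0, 0, 0, 0, 0, 0, -1],
])

```text
time: 5.2
tcp_pos: [0.6191, 0.0456, 0.12]
orientation: [0.0, -0.046, 0.999, 0.0]
contact_force: [-1.7, -1.2, 5.2]
grip_width: 0.0128
```

```bash
python3 -c "from h import *; jaw()"
```

```text
t 5.2 tcp [0.6191 0.0456 0.12  ] jaw 95.24 z [ 0.  0. -1.] F [-1.7 -1.2  5.2] M [-0.12  0.41  0.06] w 0.0128
```

Torque is still about the friction level, so I'm stepping on 1° at a time until the stop is felt.

>>> jog_arm([
  [0, 0, 0, 0, 0, 1, -1],
  [0, 0, 0, 0, 0, 1, -1],
  [0, 0, 0, 0, 0, 0, -1],
  [0, 0, 0, 0, 0, 0, -1],
  [0, 0, 0, 0, 0, 0, -1],
])

```text
time: 5.82
tcp_pos: [0.6191, 0.0456, 0.12]
orientation: [0.0, -0.062, 0.998, 0.0]
contact_force: [-1.8, -0.7, 5.0]
grip_width: 0.0127
```

```bash
python3 -c "from h import *; jaw()"
```

```text
t 5.83 tcp [0.6191 0.0456 0.12  ] jaw 97.13 z [ 0.     0.001 -1.   ] F [-1.8 -0.7  5. ] M [-0.11  0.39 -0.25] w 0.0127
```

>>> jog_arm([
  [0, 0, 0, 0, 0, 1, -1],
  [0, 0, 0, 0, 0, 1, -1],
  [0, 0, 0, 0, 0, 0, -1],
  [0, 0, 0, 0, 0, 0, -1],
  [0, 0, 0, 0, 0, 0, -1],
])

```text
time: 6.45
tcp_pos: [0.6191, 0.0456, 0.12]
orientation: [0.0, -0.076, 0.997, 0.001]
contact_force: [-1.9, -0.3, 5.8]
grip_width: 0.0131
```

```bash
python3 -c "from h import *; jaw()"
```

```text
t 6.45 tcp [0.6191 0.0456 0.12  ] jaw 98.74 z [ 0.     0.002 -1.   ] F [-1.9 -0.3  5.8] M [-0.    0.41 -1.28] w 0.0131
```

The stop is felt: −1.3 N·m, with the jaw at about 97°, which matches the winder yaw of 6.7°. I ease off 1°, release and rise.

>>> jog_arm([
  [0, 0, 0, 0, 0, -1, -1],
  [0, 0, 0, 0, 0, 0, 0],
  [0, 0, 0, 0, 0, 0, 0],
  [0, 0, 0, 0, 0, 0, 0],
  [0, 0, 0.01, 0, 0, 0, 0],
])

```text
time: 7.08
tcp_pos: [0.6183, 0.0456, 0.1288]
orientation: [-0.001, -0.072, 0.997, -0.0]
contact_force: [0.7, -0.2, 0.2]
grip_width: 0.0428
```

>>> jog_arm([
  [0, 0, 0.03, 0, 0, 0, 0],
  [0, 0, 0.04, 0, 0, 0, 0],
  [0, 0, 0.03, 0, 0, 0, 0],
  [-0.017, -0.04, 0, 0, 0, -1.5, 0],
  [-0.017, -0.05, 0, 0, 0, 0, 0],
])

```text
time: 7.7
tcp_pos: [0.5855, -0.0438, 0.2308]
orientation: [0.001, -0.061, 0.998, 0.0]
contact_force: [0.6, -0.5, 0.5]
grip_width: 0.0426
```

>>> jog_arm([
  [-0.017, -0.05, 0, 0, 0, 0, 0],
  [-0.017, -0.05, 0, 0, 0, 0, 0],
  [-0.016, -0.043, 0, 0, 0, 0, 0],
  [0, 0, 0, 0, 0, 0, 0],
  [0, 0, 0, 0, 0, 0, 0],
])

```text
time: 8.32
tcp_pos: [0.5354, -0.1869, 0.2298]
orientation: [0.001, -0.059, 0.998, 0.0]
contact_force: [0.7, -0.2, -0.5]
grip_width: 0.043
```

```bash
python3 - <<'E'
from h import *
jaw()
t=cap('top');s=cap('scene'); np.savez('s1.npz',**s); np.savez('t1.npz',**t)
a=cv2.resize(t['pixels'][140:240,200:300],None,fx=4,fy=4,interpolation=cv2.INTER_CUBIC)
b=cv2.resize(s['pixels'][130:230,190:290],None,fx=6,fy=6,interpolation=cv2.INTER_CUBIC)
cv2.imwrite('pics/m1.png',a);cv2.imwrite('pics/m2.png',b)
E
```

```text
t 8.32 tcp [ 0.5354 -0.1869  0.2298] jaw 96.75 z [ 0.001  0.    -1.   ] F [ 0.7 -0.2 -0.5] M [ 0.05 -0.05  0.  ] w 0.043
```

View pics/m1.png

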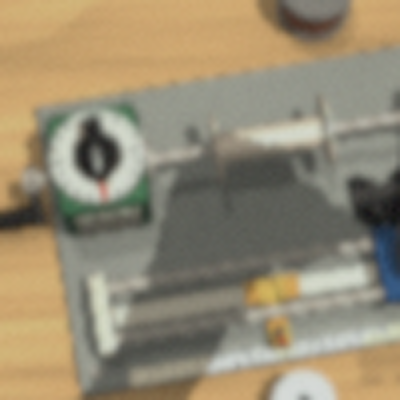

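View pics/m2.png

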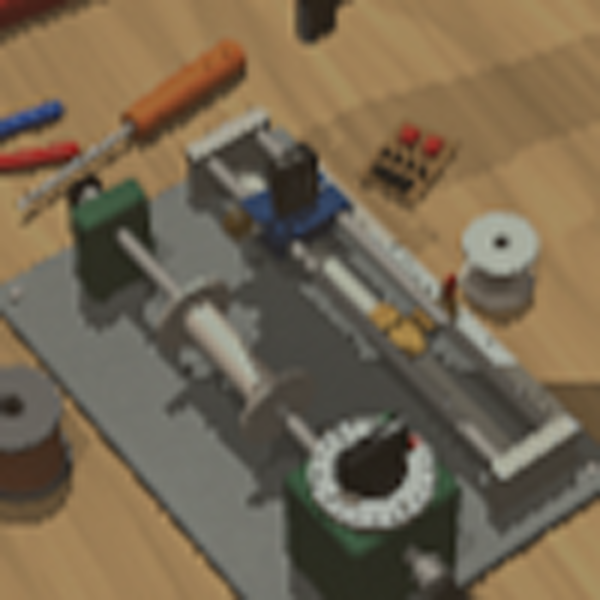

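The counter pointer now lies on the red zero mark in both views (m1 ~(104,190), m2 ~(415,440)). The gripper is above the guide grip. I descend and pinch, watching the force.

>>> jog_arm([
  [-0.001, -0.0015, -0.04, 0, 0, 0, 0],
  [0, 0, -0.04, 0, 0, 0, 0],
  [0, 0, -0.03, 0, 0, 0, 0],
  [0, 0, -0.01, 0, 0, 0, 0],
  [0, 0, 0, 0, 0, 0, 0],
])

```text
time: 9.05
tcp_pos: [0.5345, -0.1879, 0.1092]
orientation: [-0.0, -0.06, 0.998, 0.0]
contact_force: [-0.1, 0.2, -0.0]
grip_width: 0.0429
```

```bash
python3 - <<'E'
from h import *
jaw()
s=cap('scene')
b=cv2.resize(s['pixels'][110:190,200:280],None,fx=7,fy=7,interpolation=cv2.INTER_CUBIC)
cv2.imwrite('pics/n2.png',b)
E
```

```text
t 9.05 tcp [ 0.5345 -0.1879  0.1092] jaw 96.84 z [-0.     0.001 -1.   ] F [-0.1  0.2 -0. ] M [-0.04 -0.03 -0.03] w 0.0429
```

View pics/n2.png

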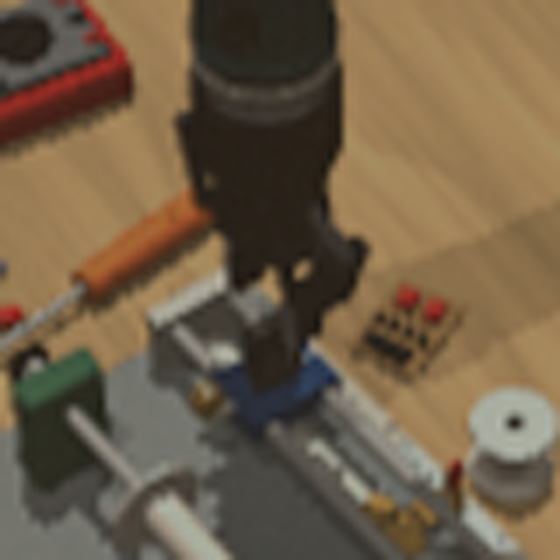

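```bash
python3 - <<'E'
from h import *
s=dict(np.load('s1.npz'))
c=np.array([.5345,-.1879])
for k in(-1,1):
    for d in (.021,.035):
        print(k,d,((proj(s,[*(c+k*d*WY),.115])-[200,110])*7).round())
print('griptop exp',((proj(s,[.5348,-.1893,.101])-[200,110])*7).round(), ((proj(s,[.5348,-.1893,.056])-[200,110])*7).round())
for a in(-1,1):
  for b in (-1,1): print(((proj(s,[*(np.array([.5348,-.1893])+a*.015*WX+b*.008*WY),.101])-[200,110])*7).round())
E
```

```text
-1 0.021 [248. 280.]
-1 0.035 [233. 265.]
1 0.021 [295. 327.]
1 0.035 [310. 343.]
griptop exp [270. 319.] [272. 372.]
[283. 297.]
[301. 315.]
[239. 323.]
[256. 341.]
```

Predicted and seen positions of the fingertips and grip agree (fingertip ~(310,340), grip top ~(270,315)). I descend and close.

>>> jog_arm([
  [0, 0, -0.015, 0, 0, 0, 0],
  [0, 0, -0.015, 0, 0, 0, 0],
  [0, 0, -0.015, 0, 0, 0, 0],
  [0, 0, 0, 0, 0, 0, 0],
  [0, 0, 0, 0, 0, 0, 0],
])

```text
time: 9.72
tcp_pos: [0.534, -0.1889, 0.0641]
orientation: [-0.0, -0.059, 0.998, 0.0]
contact_force: [0.3, 0.5, -0.1]
grip_width: 0.0426
```

>>> jog_arm([
  [0, 0, 0, 0, 0, 0, -1],
  [0, 0, 0, 0, 0, 0, -1],
  [0, 0, 0, 0, 0, 0, -1],
  [0, 0, 0, 0, 0, 0, -1],
  [0, 0, 0, 0, 0, 0, -1],
])

```text
time: 10.35
tcp_pos: [0.5344, -0.1891, 0.0649]
orientation: [0.0, -0.059, 0.998, -0.0]
contact_force: [-0.7, 1.5, 5.3]
grip_width: 0.0154
```

```bash
python3 - <<'E'
from h import *
jaw()
s=cap('scene')
b=cv2.resize(s['pixels'][110:190,200:280],None,fx=7,fy=7,interpolation=cv2.INTER_CUBIC)
cv2.imwrite('pics/n3.png',b)
E
```

```text
t 10.35 tcp [ 0.5344 -0.1891  0.0649] jaw 96.74 z [ 0.001 -0.    -1.   ] F [-0.7  1.5  5.3] M [0.04 0.11 0.02] w 0.0154
```

View pics/n3.png

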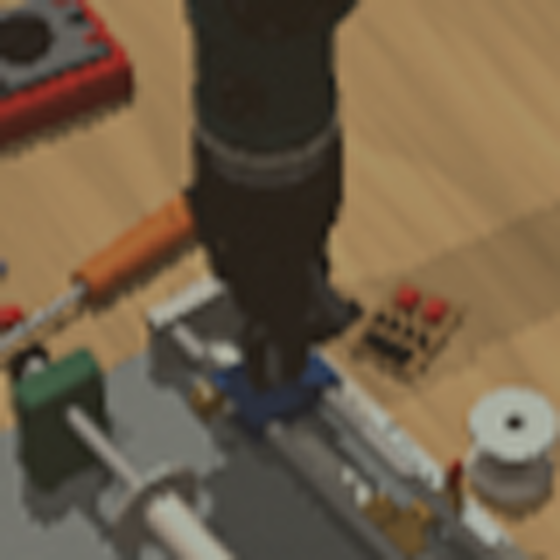

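Pinched: width 15.4 mm, forces low. By the images about 106 mm of travel remains, so I slide 70 mm along the rail first and then creep.

>>> jog_arm([
  [-0.0006, 0.005, 0, 0, 0, 0, -1],
  [-0.0012, 0.01, 0, 0, 0, 0, -1],
  [-0.0012, 0.01, 0, 0, 0, 0, -1],
  [-0.0012, 0.01, 0, 0, 0, 0, -1],
  [-0.0006, 0.005, 0, 0, 0, 0, -1],
])

```text
time: 11.02
tcp_pos: [0.5296, -0.1487, 0.0649]
orientation: [0.001, -0.059, 0.998, -0.0]
contact_force: [0.1, -0.7, 6.4]
grip_width: 0.0153
```

```bash
cat >>h.py <<'E'
def st():
    s=bot.observe(); jaw(s); print('s along',round(1000*(s['tcp_pos'][:2]@WY),2),'across',round(1000*(s['tcp_pos'][:2]@WX),2),'F along',round(s['contact_force'][:2]@WY,2),'F across',round(s['contact_force'][:2]@WX,2))
E
python3 -c "from h import *; st()"
```

```text
t 11.03 tcp [ 0.5296 -0.1487  0.0649] jaw 96.76 z [ 0.001 -0.    -1.   ] F [ 0.1 -0.7  6.4] M [-0.25  0.15  0.02] w 0.0153
s along -209.87 across 508.49 F along -0.67 F across -0.02
```

>>> jog_arm([
  [-0.0006, 0.005, 0, 0, 0, 0, -1],
  [-0.0012, 0.01, 0, 0, 0, 0, -1],
  [-0.0012, 0.01, 0, 0, 0, 0, -1],
  [-0.0006, 0.005, 0, 0, 0, 0, -1],
  [0, 0, 0, 0, 0, 0, -1],
])

```text
time: 11.65
tcp_pos: [0.526, -0.1181, 0.0648]
orientation: [0.0, -0.059, 0.998, 0.0]
contact_force: [-1.4, 1.0, 7.0]
grip_width: 0.0155
```

```bash
python3 - <<'E'
from h import *
st()
t=cap('top');s=cap('scene')
b=cv2.resize(s['pixels'][130:200,215:285],None,fx=8,fy=8,interpolation=cv2.INTER_CUBIC)
cv2.imwrite('pics/o2.png',b)
E
```

```text
t 11.65 tcp [ 0.526  -0.1181  0.0648] jaw 96.78 z [ 0.001  0.    -1.   ] F [-1.4  1.   7. ] M [0.14 0.15 0.04] w 0.0155
s along -179.03 across 508.48 F along 1.11 F across -1.3
```

View pics/o2.png

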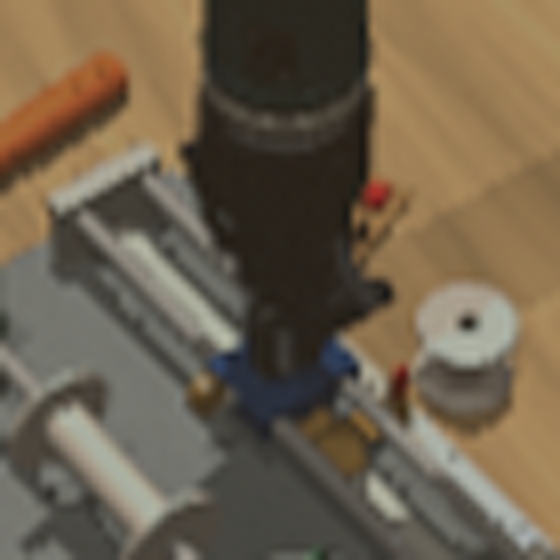

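The guide has followed and now just covers the start of the brass stop (~(340,440)). I creep on from here.

>>> jog_arm([
  [-0.0004, 0.003, 0, 0, 0, 0, -1],
  [-0.0003, 0.003, 0, 0, 0, 0, -1],
  [-0.0004, 0.003, 0, 0, 0, 0, -1],
  [-0.0003, 0.003, 0, 0, 0, 0, -1],
  [-0.0002, 0.002, 0, 0, 0, 0, -1],
])

```text
time: 12.38
tcp_pos: [0.5244, -0.1052, 0.0648]
orientation: [0.0, -0.059, 0.998, -0.0]
contact_force: [-1.3, -1.5, 6.1]
grip_width: 0.0151
```

```bash
python3 -c "from h import *; st()"
```

```text
t 12.38 tcp [ 0.5244 -0.1052  0.0648] jaw 96.73 z [ 0.001 -0.001 -1.   ] F [-1.3 -1.5  6.1] M [-0.19  0.07  0.07] w 0.0151
s along -165.99 across 508.44 F along -1.38 F across -1.45
```

>>> jog_arm([
  [-0.0001, 0.001, 0, 0, 0, 0, -1],
  [-0.0001, 0.001, 0, 0, 0, 0, -1],
  [-0.0001, 0.001, 0, 0, 0, 0, -1],
  [-0.0001, 0.001, 0, 0, 0, 0, -1],
  [-0.0002, 0.001, 0, 0, 0, 0, -1],
])

```text
time: 13.0
tcp_pos: [0.524, -0.1018, 0.0648]
orientation: [0.001, -0.058, 0.998, -0.001]
contact_force: [-0.3, -4.9, 5.2]
grip_width: 0.0151
```

```bash
python3 -c "from h import *; st()"
```

```text
t 13.0 tcp [ 0.524  -0.1018  0.0648] jaw 96.68 z [ 0.002 -0.002 -1.   ] F [-0.3 -4.9  5.2] M [-0.87  0.09  0.09] w 0.0151
s along -162.6 across 508.41 F along -4.8 F across -0.86
```

>>> jog_arm([
  [-0.0001, 0.001, 0, 0, 0, 0, -1],
  [-0.0001, 0.001, 0, 0, 0, 0, -1],
  [-0.0001, 0.001, 0, 0, 0, 0, -1],
  [-0.0001, 0.001, 0, 0, 0, 0, -1],
  [-0.0002, 0.001, 0, 0, 0, 0, -1],
])

```text
time: 13.62
tcp_pos: [0.5236, -0.098, 0.0649]
orientation: [0.001, -0.058, 0.998, -0.002]
contact_force: [-0.0, -6.8, 4.7]
grip_width: 0.0151
```

```bash
python3 -c "from h import *; st()"
```

```text
t 13.62 tcp [ 0.5236 -0.098   0.0649] jaw 96.64 z [ 0.002 -0.003 -1.   ] F [-0.  -6.8  4.7] M [-1.05 -0.04  0.08] w 0.0151
s along -158.81 across 508.46 F along -6.74 F across -0.83
```

>>> jog_arm([
  [-0.0001, 0.001, 0, 0, 0, 0, -1],
  [-0.0001, 0.001, 0, 0, 0, 0, -1],
  [-0.0001, 0.001, 0, 0, 0, 0, -1],
  [-0.0001, 0.001, 0, 0, 0, 0, -1],
  [-0.0001, 0.001, 0, 0, 0, 0, -1],
])

```text
time: 14.25
tcp_pos: [0.5229, -0.0923, 0.0649]
orientation: [0.001, -0.058, 0.998, -0.001]
contact_force: [0.1, -5.0, 6.0]
grip_width: 0.0154
```

```bash
python3 -c "from h import *; st()"
```

```text
t 14.25 tcp [ 0.5229 -0.0923  0.0649] jaw 96.66 z [ 0.002 -0.003 -1.   ] F [ 0.1 -5.   6. ] M [-0.87  0.1   0.12] w 0.0154
s along -153.07 across 508.45 F along -5.02 F across -0.51
```

>>> jog_arm([
  [-0.0001, 0.0005, 0, 0, 0, 0, -1],
  [0, 0.0005, 0, 0, 0, 0, -1],
  [-0.0001, 0.0005, 0, 0, 0, 0, -1],
  [0, 0.0005, 0, 0, 0, 0, -1],
  [-0.0001, 0.0005, 0, 0, 0, 0, -1],
])

```text
time: 14.88
tcp_pos: [0.5226, -0.0897, 0.0649]
orientation: [0.001, -0.058, 0.998, -0.001]
contact_force: [-0.2, -4.5, 4.9]
grip_width: 0.0153
```

```bash
python3 -c "from h import *; st()"
```

```text
t 14.88 tcp [ 0.5226 -0.0897  0.0649] jaw 96.67 z [ 0.001 -0.002 -1.   ] F [-0.2 -4.5  4.9] M [-0.9   0.12  0.16] w 0.0153
s along -150.39 across 508.42 F along -4.48 F across -0.77
```

>>> jog_arm([
  [-0.0001, 0.0005, 0, 0, 0, 0, -1],
  [0, 0.0005, 0, 0, 0, 0, -1],
  [-0.0001, 0.0005, 0, 0, 0, 0, -1],
  [0, 0.0005, 0, 0, 0, 0, -1],
  [-0.0001, 0.0005, 0, 0, 0, 0, -1],
])

```text
time: 15.5
tcp_pos: [0.5221, -0.086, 0.0649]
orientation: [0.001, -0.058, 0.998, -0.001]
contact_force: [0.2, -1.5, 6.5]
grip_width: 0.0153
```

```bash
python3 -c "from h import *; st()"
```

```text
t 15.5 tcp [ 0.5221 -0.086   0.0649] jaw 96.7 z [ 0.001 -0.001 -1.   ] F [ 0.2 -1.5  6.5] M [-0.18  0.17  0.03] w 0.0153
s along -146.66 across 508.41 F along -1.54 F across -0.03
```

The force dropped and the guide jumped 3.7 mm for 2.5 mm commanded, so the ball is entering the notch. I continue in tiny steps.

>>> jog_arm([
  [0, 0, 0, 0, 0, 0, -1],
  [0, 0, 0, 0, 0, 0, -1],
  [0, 0, 0, 0, 0, 0, -1],
  [0, 0, 0, 0, 0, 0, -1],
  [0, 0, 0, 0, 0, 0, -1],
])

```text
time: 16.12
tcp_pos: [0.522, -0.0847, 0.0649]
orientation: [0.0, -0.059, 0.998, -0.0]
contact_force: [-0.9, 0.1, 7.6]
grip_width: 0.0152
```

```bash
python3 - <<'E'
from h import *
st()
t=cap('top','q1.png');s=cap('scene'); np.savez('s2.npz',**s);np.savez('t2.npz',**t)
b=cv2.resize(s['pixels'][140:190,230:280],None,fx=11,fy=11,interpolation=cv2.INTER_CUBIC)
cv2.imwrite('pics/q2.png',b)
E
```

```text
t 16.12 tcp [ 0.522  -0.0847  0.0649] jaw 96.75 z [ 0.001  0.    -1.   ] F [-0.9  0.1  7.6] M [-0.02  0.15  0.07] w 0.0152
s along -145.42 across 508.43 F along 0.17 F across -0.93
```

View pics/q2.png

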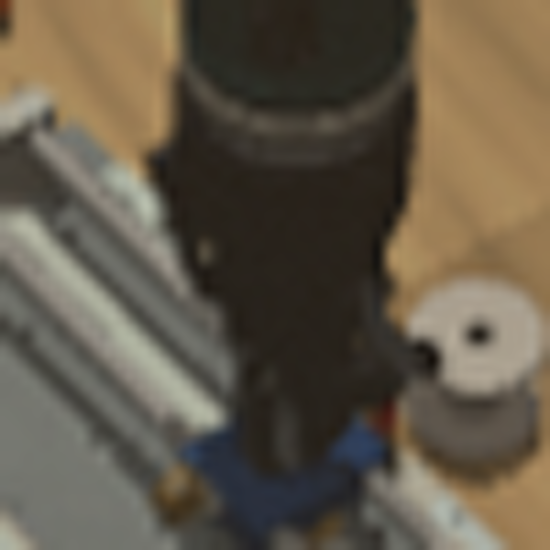

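View pics/q1.png

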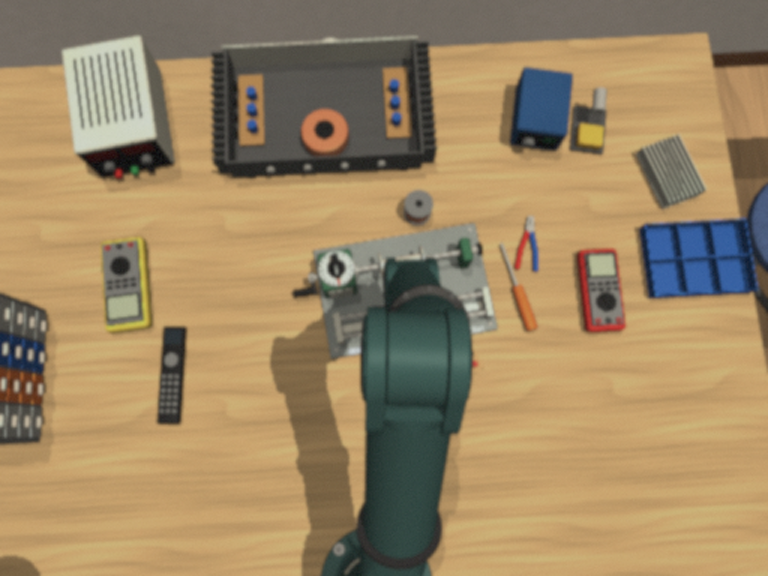

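The guide is drawn in: s = -145.4, force ≈ 0, and in the scene view the red blade is at ~(385,420) beside the guide. I test the notch with a gentle 1.5 mm push, well under the 12 N needed to push the ball out.

>>> jog_arm([
  [-0.0001, 0.0005, 0, 0, 0, 0, -1],
  [-0.0001, 0.0005, 0, 0, 0, 0, -1],
  [0, 0.0005, 0, 0, 0, 0, -1],
  [0, 0, 0, 0, 0, 0, -1],
  [0, 0, 0, 0, 0, 0, -1],
])

```text
time: 16.85
tcp_pos: [0.5218, -0.0836, 0.0648]
orientation: [0.0, -0.059, 0.998, -0.0]
contact_force: [-1.1, -0.2, 6.9]
grip_width: 0.0151
```

```bash
python3 -c "from h import *; st()"
```

```text
t 16.85 tcp [ 0.5218 -0.0836  0.0648] jaw 96.74 z [ 0.001 -0.    -1.   ] F [-1.1 -0.2  6.9] M [-0.15  0.13  0.03] w 0.0151
s along -144.27 across 508.4 F along -0.1 F across -1.07
```

>>> jog_arm([
  [-0.0001, 0.0005, 0, 0, 0, 0, -1],
  [0, 0.0005, 0, 0, 0, 0, -1],
  [0, 0, 0, 0, 0, 0, -1],
  [0, 0, 0, 0, 0, 0, -1],
  [0, 0, 0, 0, 0, 0, -1],
])

```text
time: 17.48
tcp_pos: [0.5218, -0.0831, 0.0649]
orientation: [0.0, -0.059, 0.998, -0.0]
contact_force: [-0.5, -1.8, 6.9]
grip_width: 0.0153
```

```bash
python3 -c "from h import *; st()"
```

```text
t 17.48 tcp [ 0.5218 -0.0831  0.0649] jaw 96.72 z [ 0.001 -0.001 -1.   ] F [-0.5 -1.8  6.9] M [-0.3   0.14  0.1 ] w 0.0153
s along -143.8 across 508.43 F along -1.75 F across -0.7
```

>>> jog_arm([
  [-0.0001, 0.0005, 0, 0, 0, 0, -1],
  [0, 0.0005, 0, 0, 0, 0, -1],
  [0, 0, 0, 0, 0, 0, -1],
  [0, 0, 0, 0, 0, 0, -1],
  [0, 0, 0, 0, 0, 0, -1],
])

```text
time: 18.1
tcp_pos: [0.5217, -0.0828, 0.0648]
orientation: [0.001, -0.058, 0.998, -0.001]
contact_force: [-0.9, -3.4, 5.4]
grip_width: 0.0155
```

```bash
python3 -c "from h import *; st()"
```

```text
t 18.1 tcp [ 0.5217 -0.0828  0.0648] jaw 96.69 z [ 0.001 -0.002 -1.   ] F [-0.9 -3.4  5.4] M [-0.47  0.2   0.09] w 0.0155
s along -143.44 across 508.39 F along -3.23 F across -1.3
```

Resistance now grows steadily (3.2 N for 0.35 mm), so the ball is seated against the far flank of the notch. I back off to unload it.

>>> jog_arm([
  [0.0001, -0.0005, 0, 0, 0, 0, -1],
  [0.0001, -0.0005, 0, 0, 0, 0, -1],
  [0, -0.0005, 0, 0, 0, 0, -1],
  [0, 0, 0, 0, 0, 0, -1],
  [0, 0, 0, 0, 0, 0, -1],
])

```text
time: 18.73
tcp_pos: [0.5218, -0.0831, 0.0649]
orientation: [0.0, -0.059, 0.998, -0.0]
contact_force: [-0.5, -1.0, 7.4]
grip_width: 0.015
```

```bash
python3 - <<'E'
from h import *
st()
s=cap('scene'); np.savez('s3.npz',**s); t=cap('top'); np.savez('t3.npz',**t)
E
```

```text
t 18.73 tcp [ 0.5218 -0.0831  0.0649] jaw 96.74 z [ 0.001 -0.    -1.   ] F [-0.5 -1.   7.4] M [-0.14  0.18  0.05] w 0.015
s along -143.73 across 508.41 F along -0.99 F across -0.58
```

>>> jog_arm([
  [0.0001, -0.0005, 0, 0, 0, 0, -1],
  [0, -0.0005, 0, 0, 0, 0, -1],
  [0, 0, 0, 0, 0, 0, -1],
  [0, 0, 0, 0, 0, 0, -1],
  [0, 0, 0, 0, 0, 0, -1],
])

```text
time: 19.45
tcp_pos: [0.5218, -0.0835, 0.0649]
orientation: [0.0, -0.059, 0.998, 0.0]
contact_force: [-0.4, -0.2, 7.3]
grip_width: 0.0152
```

```bash
python3 -c "from h import *; st()"
```

```text
t 19.45 tcp [ 0.5218 -0.0835  0.0649] jaw 96.76 z [ 0.001  0.    -1.   ] F [-0.4 -0.2  7.3] M [0.04 0.25 0.05] w 0.0152
s along -144.2 across 508.43 F along -0.14 F across -0.39
```

>>> jog_arm([
  [0.0001, -0.0005, 0, 0, 0, 0, -1],
  [0, -0.0005, 0, 0, 0, 0, -1],
  [0, 0, 0, 0, 0, 0, -1],
  [0, 0, 0, 0, 0, 0, -1],
  [0, 0, 0, 0, 0, 0, -1],
])

```text
time: 20.08
tcp_pos: [0.5219, -0.0841, 0.0648]
orientation: [0.0, -0.059, 0.998, 0.0]
contact_force: [-1.1, 0.5, 8.1]
grip_width: 0.015
```

```bash
python3 -c "from h import *; st()"
```

```text
t 20.07 tcp [ 0.5219 -0.0841  0.0648] jaw 96.77 z [ 0.     0.001 -1.   ] F [-1.1  0.5  8.1] M [0.19 0.22 0.04] w 0.015
s along -144.79 across 508.38 F along 0.58 F across -1.05
```

>>> jog_arm([
  [0.0001, -0.0005, 0, 0, 0, 0, -1],
  [0, -0.0005, 0, 0, 0, 0, -1],
  [0, 0, 0, 0, 0, 0, -1],
  [0, 0, 0, 0, 0, 0, -1],
  [0, 0, 0, 0, 0, 0, -1],
])

```text
time: 20.7
tcp_pos: [0.522, -0.0845, 0.0649]
orientation: [0.0, -0.059, 0.998, 0.001]
contact_force: [-1.1, 2.1, 8.4]
grip_width: 0.0151
```

```bash
python3 -c "from h import *; st()"
```

```text
t 20.7 tcp [ 0.522  -0.0845  0.0649] jaw 96.8 z [ 0.     0.001 -1.   ] F [-1.1  2.1  8.4] M [ 0.41  0.27 -0.02] w 0.0151
s along -145.18 across 508.44 F along 2.26 F across -0.89
```

>>> jog_arm([
  [0.0001, -0.0005, 0, 0, 0, 0, -1],
  [0, -0.0005, 0, 0, 0, 0, -1],
  [0, 0, 0, 0, 0, 0, -1],
  [0, 0, 0, 0, 0, 0, -1],
  [0, 0, 0, 0, 0, 0, -1],
])

```text
time: 21.32
tcp_pos: [0.522, -0.0849, 0.0648]
orientation: [0.0, -0.059, 0.998, 0.001]
contact_force: [-2.3, 3.7, 7.8]
grip_width: 0.0154
```

```bash
python3 -c "from h import *; st()"
```

```text
t 21.32 tcp [ 0.522  -0.0849  0.0648] jaw 96.81 z [ 0.     0.002 -1.   ] F [-2.3  3.7  7.8] M [ 0.67  0.25 -0.08] w 0.0154
s along -145.54 across 508.42 F along 3.94 F across -1.81
```

The near flank gives the mirror response (+3.9 N at -145.5 against -3.2 N at -143.4). The notch centre is therefore about -144.5, matching the images. I return to the centre.

>>> jog_arm([
  [-0.0001, 0.0005, 0, 0, 0, 0, -1],
  [-0.0001, 0.0005, 0, 0, 0, 0, -1],
  [0, 0.0005, 0, 0, 0, 0, -1],
  [-0.0001, 0.0005, 0, 0, 0, 0, -1],
  [0, 0.0003, 0, 0, 0, 0, -1],
])

```text
time: 21.95
tcp_pos: [0.5219, -0.0844, 0.0648]
orientation: [0.0, -0.059, 0.998, -0.0]
contact_force: [-0.5, -0.2, 7.0]
grip_width: 0.015
```

>>> jog_arm([
  [0, 0, 0, 0, 0, 0, -1],
  [0, 0, 0, 0, 0, 0, -1],
  [0, 0, 0, 0, 0, 0, -1],
  [0, 0, 0, 0, 0, 0, -1],
  [0, 0, 0, 0, 0, 0, -1],
])

```text
time: 22.58
tcp_pos: [0.5219, -0.0844, 0.0648]
orientation: [0.0, -0.059, 0.998, 0.0]
contact_force: [-0.7, 0.7, 6.9]
grip_width: 0.0151
```

```bash
python3 - <<'E'
from h import *
st()
s=cap('scene');t=cap('top')
b=cv2.resize(s['pixels'][130:230,190:290],None,fx=6,fy=6,interpolation=cv2.INTER_CUBIC)
a=cv2.resize(t['pixels'][160:200,195:235],None,fx=10,fy=10,interpolation=cv2.INTER_CUBIC)
cv2.imwrite('pics/f2.png',b);cv2.imwrite('pics/f1.png',a)
E
```

```text
t 22.57 tcp [ 0.5219 -0.0844  0.0648] jaw 96.76 z [ 0.001  0.    -1.   ] F [-0.7  0.7  6.9] M [ 0.04  0.17 -0.04] w 0.0151
s along -145.05 across 508.41 F along 0.77 F across -0.64
```

View pics/f2.png

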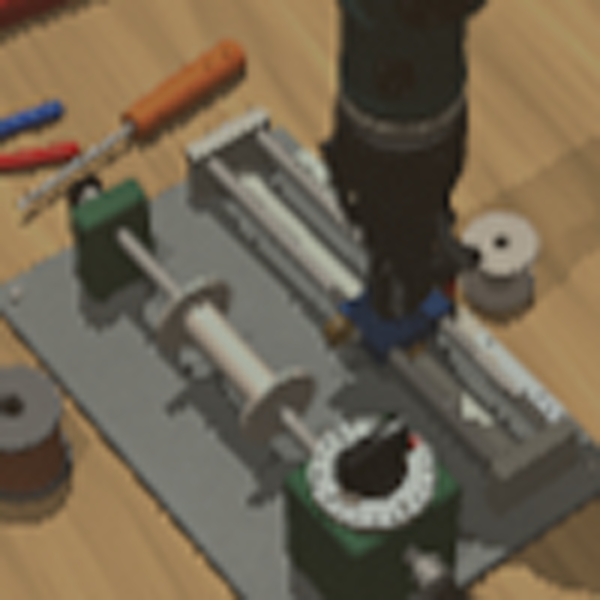

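View pics/f1.png

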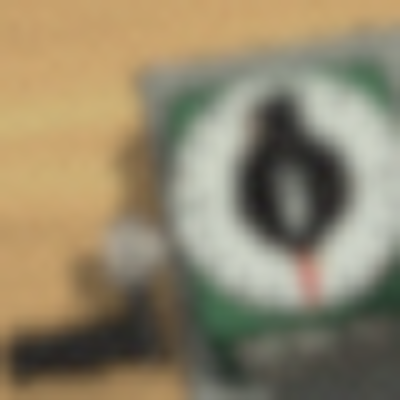

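The counter still reads zero and the crank is unmoved. I nudge the guide the last 0.5 mm or so to the centre.

>>> jog_arm([
  [0, 0.0004, 0, 0, 0, 0, -1],
  [-0.0001, 0.0003, 0, 0, 0, 0, -1],
  [0, 0, 0, 0, 0, 0, -1],
  [0, 0, 0, 0, 0, 0, -1],
  [0, 0, 0, 0, 0, 0, -1],
])

```text
time: 23.3
tcp_pos: [0.5219, -0.0841, 0.0648]
orientation: [0.0, -0.059, 0.998, -0.0]
contact_force: [-1.8, -0.1, 6.4]
grip_width: 0.0154
```

```bash
python3 -c "from h import *; st()"
```

```text
t 23.3 tcp [ 0.5219 -0.0841  0.0648] jaw 96.74 z [ 0.001 -0.    -1.   ] F [-1.8 -0.1  6.4] M [-0.15  0.15  0.06] w 0.0154
s along -144.76 across 508.41 F along 0.14 F across -1.8
```

The guide is within about 0.3 mm of the centre with no load along the rail, still pinched. I'm handing in.

```bash
python3 -c "
from h import *
print(bot.finish_job()); st()"
```

```text
the job is handed in; nothing more can be done
None
the job is handed in; nothing more can be done
```

I did both steps in the order asked, and handed the job in at about 23 s with the grip still pinched.

- **Counter:** I turned the knob about 36° counter-clockwise until it met the firm stop (about 1.3 N·m), then released it. Both camera views afterwards showed the red pointer on the red zero mark. The top view still showed it there after the guide was in the notch.
- **Guide:** I pinched the thumb grip (15.4 mm wide) and slid it about 106 mm towards the headstock. The drag rose on the ramp, eased on the flat, then fell away as the ball dropped in. Gentle pushes both ways, under 4 N, were resisted equally either side of a centre about 0.3 mm from where I left it. That centre agrees with the notch position from the images to 1–2 mm.
- **Last reading:** There was about 0.1 N along the rail, and the grip was still closed on the thumb grip.

The arm hid the white line and most of the red blade in the last pictures, so the seating rests on the force and position readings, not on seeing the line meet the blade. The camera measurements differed from each other by 2–4 mm in places, and the force tests settled that. The crank and the other items looked unmoved wherever the views showed them. The sensor reading after hand-in was refused, so the figures above are from just before it.

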